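# Fit the chopping blade and lid on a food processor

## Robot

A 7-joint arm with a two-finger parallel gripper is mounted at the origin on a cart in front of the work surface, level with it; the furniture and walls round the work are solid. World frame = base frame: x ahead of the robot, y to its left, z up, the work surface at z = 0. Lengths are in m, angles in rad, forces in N, time in s.
With the tool pointing down it reaches from about 0.425 to 0.875 m from the base axis. Payload 4.7 kg.
Tool frame: the origin (TCP) lies midway between the tips of the shut fingers; the grasp point (between the pads) lies 19 mm behind it (bot.grasp_offset is the distance from the TCP to the grasp point, in m); z points along the fingers, y is the line along which they close (so a half turn about z gives the same grasp; the last joint's range is limited). The gripper opens to 85 mm and grips with 20 to 120 N. Pads are 22 mm wide; open, the fingers measure 114 mm over their backs; the gripper's body (76 mm by 85 mm) begins 54 mm behind the grasp point. The pads swing forward as they close: fully open they stand 13 mm farther back than shut.
Start: joints at [-1.231, 0.321, -0.07, 1.45, 0.023, 1.371, -0.057], TCP at [0.208, 0.616, 0.231] pointing down, gripper open.
Joint ranges: [-2.86, 2.86], [-0.3, 2.09], [-1.38, 1.24], [0.06, 2.45], [-1.56, 4.7], [0.09, 2.05], [-2.69, 2.69]. Speed limits (rad/s): [2.57, 2.57, 3.14, 3.14, 3.14, 3.14, 3.14].

## Interface

Orientations are given as [roll, pitch, yaw] about the fixed x, y, z axes, in that order (R = Rz(yaw) Ry(pitch) Rx(roll)).
In Python, from station import bot gives the robot as it stands.
- The arm moves only by the tool carry_out, never from a script. Its argument "moves" is a list of rows, each a list of 7 numbers: the closure in counts, from 0 (fully open) to 255 (shut), then the shift along the tool's x, y, z in m, then the turn, a rotation vector about the tool's x, y, z in degrees. In form: [[claw, dx, dy, dz, ax, ay, az], ...]. A call has 1 to 8 rows; each row is the pose to reach, as a shift and turn from the pose commanded when the call began, along the tool's axes at that moment; what a row does not reach only later rows make up. A row lasts 1/12 s, in which the tool goes at most 41.7 mm and 7.16 degrees, less where a joint would pass 70% of its speed; a pose out of reach is approached as far as the arm can. A call with a gripper value outside its range is refused whole. The fingers move at their own pace and stop on an object; "grip_force" is the grip in N (left out, the last holds). Time passes only in rows, so rows that repeat a pose let the fingers close. It gives the time, the measured TCP pose, the force, the opening and the grip force at its end, in the units of the state.
- bot.get_state(): the state, without advancing time (a new reading comes with each control period).
- bot.snapshot(name): name is "scene" or "top" or "wrist"; returns (picture, depth): 420x560x3 uint8, blue, green, red; 420x560 float32, m along the optical axis (not along the pixel's ray), 0 where there is no reading.
- bot.camera_info(name): a dict with "camera_matrix" (3x3 intrinsics, pixels), "eye" and "attitude" of the camera in the world; the wrist camera has in their place "hand_eye" (4x4, takes a point from camera to tool coordinates, whose origin is the TCP and whose axes are the flange's). Camera axes: x right, y down, z forward; pixel columns grow to the right and rows downward; lengths in m; the calibration is good to about 2 mm. The wrist camera is an equidistant fisheye: a pixel r from the principal point sees the ray r / f radians off the axis. A picture is of the moment at which its call begins: read the wrist's pose just before it. camera_info takes no time and is no camera call.
- bot.hand_in(): hands the job in; it is judged then, once.
Trained networks look in the newest picture that a camera, given by its name, has taken for a name from the list of things; names that differ only in an ending like _2 or _b are one class to them, and where a whole thing is asked for, a point or a joint stands for the part that bears it (a point fixed in the world has none). Each returns a list of dicts, best first, with "conf" (0 to 1); they miss things now and then, are a little off and sometimes report something else, mostly with a low value. They report only what shows in the picture. A call takes as long as a camera call. They do not tell look-alikes from the thing itself.
- bot.cut_out(query, camera): "pixels" (420x560 bool, what is visible of it) and "point" ([column, row] in pixels, amid what is visible of it).
The state is a dict: "time": time; "joints": joint angles; "qd": joint speeds; "joint_torque": joint torques, N m; "ee_pos": TCP position; "eef_rot": TCP orientation; "force": force on the tool from outside, world axes, zero at the start; "moment": the same for the moment, N m; "opening": finger opening in m; "grip_force": force on a finger pad.
Only numpy, scipy, OpenCV 4.12 (cv2) and the standard library are available. Lean on these libraries where they do the work, as an engineer would, in place of code of your own. Each camera call takes 0.05 s, during which the arm holds its last target. There are 200 camera calls.

## Task

Get the food processor ready: take the chopping blade by its grip and put it over the splined drive shaft in the bowl, pressing lightly and rocking it round until the teeth mesh and it slides down fully home, without ever forcing it, and let go. Then set the lid on the bowl so that it lies flush on the rim all round, leaving the other things on the counter where they stand.

Things in the scene. Friction and masses are not known exactly. Their poses are not given: they have to be found in the camera images.
- food_processor: Food processor, fixed to the counter: round black motor base 172 mm across, clear bowl locked on it (inside 132 mm across and 75 mm deep, rim 150 mm above the counter), black D handle on the bowl. Origin at the centre of its foot on the counter, z up, -x its front with two paddle switches. The blade must never be pressed on it with over 30 N before it is home; 5 to 10 N are enough for everything.
- shaft_foot (a point): Point on the shaft's axis at the top of the collar at its foot, 79 mm above the counter: here the underside of the blade's hub rests when the blade is fully home.
- shaft_teeth_end (a point): Point on the axis of the upright steel drive shaft, 30 mm above the shaft foot, where its teeth end: six straight teeth every 60 degrees, 6.9 mm wide, 4.5 mm proud, 28 mm across their tips. The angle at which they stopped differs every time and is not measured (this point's axes are the processor's). The shaft turns only against a drag of 0.25 N m, more than light rubbing gives.
- shaft_tip (a point): Top of the drive shaft, 50.5 mm above the shaft foot. From the end of the teeth to here the shaft is a smooth round nose 19 mm thick, its last 8 mm tapered to 10 mm.
- bowl_rim (a point): Centre of the bowl's rim, 150 mm above the counter: the underside of the lid's disc rests at this height.
- chopping_blade: Chopping blade, about 140 g, standing upright: grey hub 40 mm across and 95 mm high with two swept steel blades that reach 57 mm from the axis, 10 and 36 mm up. Origin at the centre of the hub's underside, z up along the hub. The bore opens below, 31 mm wide and 60 mm deep.
- bore_ribs (a point): Lower ends of the bore's six inner teeth, on the axis 2 mm above the hub's underside: round ribs 5.6 mm thick, 22 mm long, 22.4 mm between opposite ones. They slip over the nose, then land on the shaft's teeth (hub's underside 28 mm above the shaft foot) unless they face the gaps to about 4 degrees; then they mesh and the hub slides to the foot. A turn of 60 degrees always meets gaps.
- blade_grip (a point): Middle of the flat finger grip on top of the hub, 80.5 mm above the hub's underside: 18 mm thick between its flats (along the blade's own y), 32 mm wide (along x), from 66 to 95 mm above the underside.
- processor_lid: Lid, about 160 g, lying right way up: clear disc with a black edge, 150 mm across, 4 mm thick, underside 8 mm above the origin; below it a locating ring 126 mm across, 8 mm deep, that enters the bowl with 3 mm to spare; in the middle a hollow black cap that covers the hub's top (24 mm above the rim when home). Origin: centre of the locating ring's underside, z up; fitted, 8 mm below the rim.
- lid_grip (a point): Point on the lid's axis in its round cap, 36 mm above the lid's origin, at the height to grip (the cap is 52 mm across, from 14 to 48 mm up).
- pepper_mill: Bystander: dark wooden pepper mill, 58 mm across, 160 mm high.
- red_cap_jar: Bystander: small glass spice jar with a red cap, 46 mm across, 97 mm high.
- pear: Bystander: green pear, 126 mm long.
- lime: Bystander: lime, 53 mm long.
- mug_1: Bystander: cream mug, 78 mm across, 97 mm high.
- sugar_jar: Bystander: glass jar with a grey lid, 92 mm across, 134 mm high.
- wooden_spoon: Bystander: wooden spoon, 310 mm long, lying at the left edge of the counter.
- fork: Bystander: steel fork, 193 mm long, lying at the front edge of the counter.
Things that resemble listed ones, but are neither listed nor needed, are in the scene too. There is more than one size of the chopping_blade; the job needs the larger.

How it is judged:
On the way:
1. the blade is fully home on the shaft (hub's underside within 3 mm of the shaft foot, upright) and let go, the lid still off (z of chopping_blade in the frame of shaft_foot below 0.003 m and horizontal distance between chopping_blade and shaft_foot below 0.004 m and angle between chopping_blade's own z axis and vertical below 0.08 rad and contact force between chopping_blade and the fingers below 0.3 N and horizontal distance between processor_lid and bowl_rim above 0.08 m), for 0.2 s.
At the end, for the whole second after the job is handed in: The blade is home on the shaft (hub's underside within 3 mm of the shaft foot, within 4 mm of the axis, upright), and the lid lies flush on the bowl (disc within 2 mm of the rim, within 6 mm of its centre, level within 0.03 rad), both at rest (z of chopping_blade in the frame of shaft_foot below 0.003 m and horizontal distance between chopping_blade and shaft_foot below 0.004 m and angle between chopping_blade's own z axis and vertical below 0.08 rad and z of processor_lid in the frame of bowl_rim between -0.011 and -0.006 m and horizontal distance between processor_lid and bowl_rim below 0.006 m and angle between processor_lid's own z axis and vertical below 0.03 rad and linear speed of each of processor_lid, chopping_blade below 0.02 m/s); the robot touches nothing.
It fails at once if the blade is pressed on the processor with more than 30 N before it is home (hub's underside over 5 mm above the shaft foot) (contact force between chopping_blade and food_processor above 30 N and z of chopping_blade in the frame of shaft_foot above 0.005 m).
It fails at once if a bystander moved by more than 30 mm (distance of any of pepper_mill, red_cap_jar, pear, lime, mug_1, sugar_jar, wooden_spoon, fork from where it was at the start of the episode above 0.03 m).
It also fails if it takes over 70 s, if anything falls off the work surface, if the arm or the gripper's body presses on something with over 40 N, if the wrist force passes 120 N, or if a joint passes its speed limit or range.

## Working session

There is one attempt and no reset: what is moved stays moved. The work goes in short steps, Python scripts to look and compute and a tool call to move; the robot and the scene stay as the last step left them, time stands still between calls to the robot, and variables do not carry over. Pictures are saved under pics/ and viewed, at most 10 in all, crops included, and the job is handed in when it is done.

Besides the shell and the picture viewer there is one more tool, called after "Request:" by a JSON object that holds its "name" and its "arguments", one argument or row to a line. carry_out: Moves the arm, as the interface text tells. Its arguments: {"type":"object","properties":{"moves":{"type":"array","items":{"type":"array","items":{"type":"number"}}},"grip_force":{"type":"number"}},"required":["moves"]}

```bash
mkdir -p pics; ls
python3 - <<'E'
from station import bot
import cv2,numpy as np
s=bot.get_state();print(s)
for n in ["scene","top"]:
    p,d=bot.snapshot(n);cv2.imwrite(f"pics/{n}0.png",p);np.save(f"{n}0.npy",d)
    print(n,bot.camera_info(n))
print(bot.camera_info("wrist"))
a=[cv2.imread(f"pics/{n}0.png") for n in ["scene","top"]]
E
```

```text
pics
{'time': 0.0, 'joints': array([-1.23087184,  0.32181203, -0.07009605,  1.4516895 ,  0.02258459,
        1.37077428, -0.05688956]), 'qd': array([ 0.00014095, -0.00031311, -0.0023847 ,  0.00017215, -0.00116286,
       -0.00019867, -0.00076445]), 'joint_torque': array([-2.91645183e-04, -4.93582714e+01, -3.82090369e-01, -3.14338875e+01,
        1.30253666e-02,  1.10241934e-02, -1.22242278e-05]), 'ee_pos': array([0.20792126, 0.61528128, 0.23022341]), 'eef_rot': array([-3.13969822e+00,  7.94530338e-05,  2.81581724e+00]), 'force': array([-1.00346242,  0.10829391, -0.14444475]), 'moment': array([0.04043212, 0.04774638, 0.00247126]), 'grip_force': 0.0, 'opening': 0.08555201943573507}
scene {'camera_matrix': array([[415.92842733,   0.        , 283.5366552 ],
       [  0.        , 415.92842733, 206.48679862],
       [  0.        ,   0.        ,   1.        ]]), 'eye': array([-0.15934863, -0.33793992,  0.71173241]), 'attitude': array([-2.18636287,  0.01162082, -1.10682811])}
top {'camera_matrix': array([[532.28189576,   0.        , 274.43383782],
       [  0.        , 532.28189576, 206.75578445],
       [  0.        ,   0.        ,   1.        ]]), 'eye': array([-0.15915959, -0.12416035,  1.37310491]), 'attitude': array([-2.59829903e+00, -1.28085260e-03, -1.36176857e+00])}
{'camera_matrix': array([[325.1922621 ,   0.        , 275.63800701],
       [  0.        , 325.1922621 , 212.52063981],
       [  0.        ,   0.        ,   1.        ]]), 'hand_eye': array([[ 2.15673202e-05, -9.52919340e-01, -3.03223894e-01,
         7.68174115e-02],
       [ 9.99999816e-01,  2.04321684e-04, -5.70979965e-04,
        -1.67203486e-03],
       [ 6.06053069e-04, -3.03223826e-01,  9.52919170e-01,
        -1.42800910e-01],
       [ 0.00000000e+00,  0.00000000e+00,  0.00000000e+00,
         1.00000000e+00]])}
```

View pics/scene0.png

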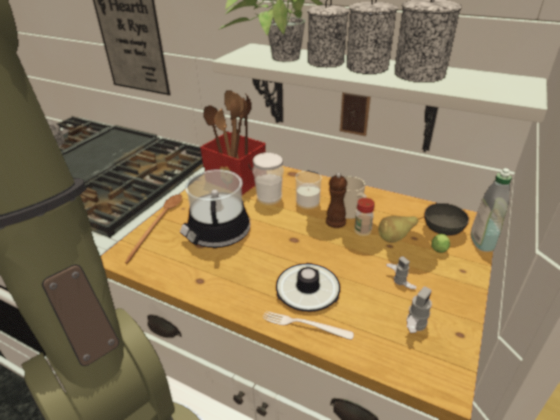

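View pics/top0.png

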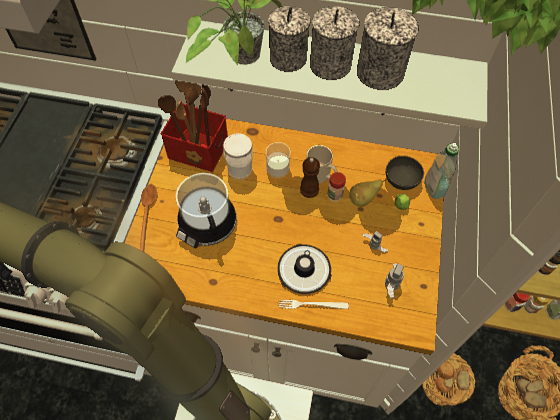

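The scene picture shows the processor at (218,205), the lid at (308,287), a small blade at (402,272) and a large one at (421,312). In the top picture they are at (207,210), (304,268), (376,241) and (395,280).
The candidates for the blade are top (376,241) and top (395,280). The second looks bigger, and I'll check its size from the depth.

```bash
cat > h.py <<'E'
from station import bot
import cv2,numpy as np
from scipy.spatial.transform import Rotation as R
def pose(n,st=None):
    c=bot.camera_info(n);K=c["camera_matrix"]
    if n=="wrist":
        s=st or bot.get_state();T=np.eye(4);T[:3,:3]=R.from_euler('xyz',s["eef_rot"]).as_matrix();T[:3,3]=s["ee_pos"]
        M=T@c["hand_eye"];return K,M[:3,:3],M[:3,3]
    return K,R.from_euler('xyz',c["attitude"]).as_matrix(),c["eye"]
def rays(n,uv,st=None):
    K,A,e=pose(n,st);x=(np.asarray(uv,float)-K[:2,2])/K[0,0]
    if n=="wrist":
        r=np.linalg.norm(x,axis=-1,keepdims=True)+1e-9;v=np.concatenate([x/r*np.sin(r),np.cos(r)],-1)
    else: v=np.concatenate([x,np.ones_like(x[...,:1])],-1)
    return e,v@A.T,v[...,2]
def cloud(n,d,st=None):
    v,u=np.mgrid[0:420,0:560];e,r,z=rays(n,np.stack([u,v],-1),st)
    P=e+r*(d/z)[...,None];P[d==0]=np.nan;return P
def plane(n,uv,z,st=None):
    e,r,_=rays(n,np.array(uv,float),st);return e+r*((z-e[2])/r[...,2])[...,None]
def circ(P):
    A=np.c_[2*P,np.ones(len(P))];s=np.linalg.lstsq(A,(P**2).sum(1),rcond=None)[0];return s[:2],np.sqrt(s[2]+s[:2]@s[:2])
E
python3 - <<'E'
from h import *
for n in ["scene","top"]:
    p,d=bot.snapshot(n);P=cloud(n,d)
    np.save(f"P{n}.npy",P)
    for q in ["chopping_blade","processor_lid","food_processor"]:
        for o in bot.cut_out(q,n):
            X=P[o["pixels"]];X=X[~np.isnan(X[:,0])]
            print(n,q,round(o["conf"],2),o["point"],len(X),"lo",np.percentile(X,2,0).round(3),"hi",np.percentile(X,98,0).round(3))
            if q=="chopping_blade":
                t=X[X[:,2]>np.percentile(X[:,2],98)-.008];print("  top mean",t.mean(0).round(4),"maxz",X[:,2].max().round(4))
            if q=="processor_lid":
                for a,b in((.003,.022),(.04,.06)):
                    t=X[(X[:,2]>a)&(X[:,2]<b)];print("  band",a,t.mean(0).round(4),((t.min(0)+t.max(0))/2).round(4),np.ptp(t,0).round(3),len(t))
p,_=bot.snapshot("top")
cv2.imwrite("pics/c1.png",np.hstack([cv2.resize(p[215:315,340:440],(400,400)),cv2.resize(p[165:255,160:250],(400,400))]))
E
```

```text
scene chopping_blade 0.74 [419.9, 313.7] 788 lo [ 0.426 -0.342  0.006] hi [ 0.488 -0.304  0.096]
  top mean [ 0.4733 -0.3233  0.0934] maxz 0.0971
scene chopping_blade 0.68 [402.5, 275.7] 331 lo [ 0.569 -0.289  0.005] hi [ 0.598 -0.241  0.067]
  top mean [ 0.5799 -0.2628  0.0648] maxz 0.068
scene chopping_blade 0.31 [216.7, 212.9] 4286 lo [0.467 0.148 0.011] hi [0.628 0.297 0.149]
  top mean [0.5555 0.2276 0.1467] maxz 0.1515
scene processor_lid 0.91 [303.6, 289.5] 2520 lo [ 0.396 -0.145  0.009] hi [ 0.533 -0.011  0.05 ]
  band 0.003 [ 0.455  -0.0818  0.0122] [ 0.4659 -0.0779  0.0142] [0.15  0.15  0.015] 2038
  band 0.04 [ 0.4616 -0.0792  0.048 ] [ 0.4654 -0.0777  0.0465] [0.053 0.05  0.013] 339
scene food_processor 0.9 [219.1, 209.7] 4208 lo [0.467 0.148 0.014] hi [0.628 0.296 0.149]
top chopping_blade 0.8 [373.6, 241.8] 206 lo [ 0.57  -0.288  0.001] hi [ 0.604 -0.234  0.069]
  top mean [ 0.5842 -0.2619  0.0667] maxz 0.072
top chopping_blade 0.72 [395.0, 277.3] 385 lo [ 0.43  -0.341  0.009] hi [ 0.527 -0.304  0.097]
  top mean [ 0.4761 -0.3226  0.0943] maxz 0.0993
top processor_lid 0.66 [304.4, 267.2] 2040 lo [ 0.4   -0.146  0.007] hi [ 0.533 -0.012  0.052]
  band 0.003 [ 0.4624 -0.0785  0.0126] [ 0.4661 -0.0792  0.0126] [0.148 0.151 0.018] 1705
  band 0.04 [ 0.4654 -0.077   0.049 ] [ 0.4673 -0.0771  0.0488] [0.052 0.049 0.017] 265
top processor_lid 0.44 [326.3, 303.5] 218 lo [ 0.354 -0.21  -0.003] hi [ 0.393 -0.06   0.017]
  band 0.003 [ 0.377  -0.1538  0.0083] [ 0.3727 -0.1351  0.0109] [0.045 0.153 0.015] 161<stdin>:13: RuntimeWarning: Mean of empty slice.
  ret = um.true_divide(
Traceback (most recent call last):
ValueError: zero-size array to reduction operation minimum which has no identity
```

```bash
cat >> h.py <<'E'
def to(p,yaw,base=None):
    """shift+rotvec(deg) in current tool axes to reach world p with tool down at yaw"""
    s=bot.get_state();A=R.from_euler('xyz',s["eef_rot"]);B=R.from_euler('xyz',[np.pi,0,yaw])
    d=A.inv().apply(np.array(p)-s["ee_pos"]);w=(A.inv()*B).as_rotvec(degrees=True)
    print("to",np.round(p,4),"shift",d.round(4),"rot",w.round(2),"rows",round(np.linalg.norm(d)/.0417,1),round(np.linalg.norm(w)/7.16,1))
E
python3 - <<'E'
from h import *
p=bot.snapshot("top")[0]
cv2.imwrite("pics/c1.png",np.hstack([cv2.resize(p[215:315,340:440],(400,400)),cv2.resize(p[165:255,160:250],(400,400))]))
yaw=bot.get_state()["eef_rot"][2]
for z in (.1295,.15): print(plane("top",[[204,203],[207,210]],z).round(3))
to([.55+.04,.225,.33],yaw)
E
```

```text
[[0.547 0.221 0.129]
 [0.528 0.207 0.129]]
[[0.536 0.216 0.15 ]
 [0.516 0.202 0.15 ]]
to [0.59  0.225 0.33 ] shift [-0.4869 -0.248  -0.0987] rot [0. 0. 0.] rows 13.3 0.0
```

View pics/c1.png

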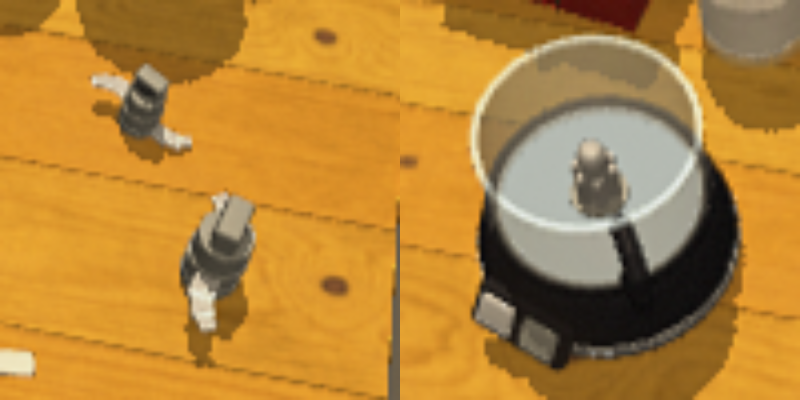

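The crop confirms the larger blade is the lower one, at top (395,275), with its grip flats running up the picture. The shaft tip is at top (203,199).

Request:
{"name": "carry_out", "arguments": {
  "moves": [
    [0,-0.487,-0.248,-0.1,0,0,0],
    [0,-0.487,-0.248,-0.1,0,0,0],
    [0,-0.487,-0.248,-0.1,0,0,0],
    [0,-0.487,-0.248,-0.1,0,0,0],
    [0,-0.487,-0.248,-0.1,0,0,0],
    [0,-0.487,-0.248,-0.1,0,0,0],
    [0,-0.487,-0.248,-0.1,0,0,0],
    [0,-0.487,-0.248,-0.1,0,0,0]
  ]
}}

```text
time: 1.17
ee_pos: [0.4384, 0.3797, 0.2921]
eef_rot: [3.141, 0.0, 2.816]
force: [1.2, 1.5, -0.3]
opening: 0.0854
grip_force: 0.0
```

Run:
```python
from h import *
to([.59,.225,.33],bot.get_state()["eef_rot"][2])
```

```text
to [0.59  0.225 0.33 ] shift [-0.1931 -0.098  -0.0379] rot [0.05 0.02 0.  ] rows 5.3 0.0
```

Request:
{"name": "carry_out", "arguments": {
  "moves": [
    [0,-0.193,-0.098,-0.038,0,0,0],
    [0,-0.193,-0.098,-0.038,0,0,0],
    [0,-0.193,-0.098,-0.038,0,0,0],
    [0,-0.193,-0.098,-0.038,0,0,0],
    [0,-0.193,-0.098,-0.038,0,0,0],
    [0,-0.193,-0.098,-0.038,0,0,0],
    [0,-0.193,-0.098,-0.038,0,0,0]
  ]
}}

```text
time: 1.75
ee_pos: [0.5919, 0.2213, 0.33]
eef_rot: [-3.14, 0.003, 2.807]
force: [-0.4, -0.4, 0.4]
opening: 0.0853
grip_force: 0.0
```

Run:
```python
from h import *
s=bot.get_state();p,d=bot.snapshot("wrist");P=cloud("wrist",d,s)
cv2.imwrite("w1.png",p);np.savez("w1.npz",P=P,pos=s["ee_pos"],rot=s["eef_rot"])
print(s["ee_pos"],s["eef_rot"])
# top-surface points near the shaft
m=(P[...,2]>.122)&(P[...,2]<.14)&(np.hypot(P[...,0]-.55,P[...,1]-.222)<.03)
v,u=np.where(m);print(len(v),P[m].mean(0) if len(v) else 0,u.mean(),v.mean(),P[m][:,2].max())
m=(P[...,2]>.075)&(P[...,2]<.112)&(np.hypot(P[...,0]-.55,P[...,1]-.222)<.03)
print(P[m].mean(0),P[m].min(0),P[m].max(0))
u0,v0=int(u.mean()),int(v.mean())
c=p[max(0,v0-70):v0+70,max(0,u0-80):u0+80]
cv2.imwrite("pics/w1.png",np.hstack([cv2.resize(p,(400,300)),cv2.resize(c,(400,300),interpolation=cv2.INTER_CUBIC)]))
print(u0,v0)
# rim
m=(P[...,2]>.144)&(P[...,2]<.155)&(abs(np.hypot(P[...,0]-.55,P[...,1]-.222)-.07)<.015)
print(m.sum(),circ(P[m][:,:2]),P[m][:,2].mean())
```

```text
[0.59191199 0.2213437  0.32997822] [-3.14049359e+00  3.07464120e-03  2.80712230e+00]
221 [0.56098683 0.22791919 0.12795449] 273.90497737556564 154.3846153846154 0.13155468731670494
[0.54862845 0.22285349 0.08169481] [0.52031658 0.19220452 0.07500259] [0.57922412 0.25165672 0.11159314]
273 154
2582 (array([0.55864429, 0.22589957]), np.float64(0.06986634427894363)) 0.14929203166136013
```

View pics/w1.png

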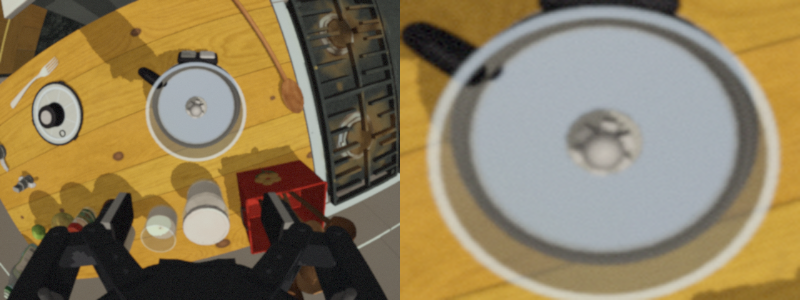

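The wrist picture shows the bowl from above. The shaft is at (274,154) with its teeth visible. I'll cross-check its position from the other cameras and read the tooth angle.

Run:
```python
from h import *
c=np.array([.557,.225])
for n in ["wrist","top","scene"]:
    s=bot.get_state();p,d=bot.snapshot(n);P=cloud(n,d,s if n=="wrist" else None)
    if n=="wrist":
        print(s["ee_pos"],s["eef_rot"],np.abs(s["qd"]).max());cv2.imwrite("w2.png",p);np.savez("w2.npz",P=P,pos=s["ee_pos"],rot=s["eef_rot"])
    r=np.hypot(P[...,0]-c[0],P[...,1]-c[1])
    m=(P[...,2]>.145)&(P[...,2]<.155)&(abs(r-.07)<.015);x=P[m];cc,rad=circ(x[:,:2])
    for _ in range(4):
        k=abs(np.hypot(*(x[:,:2]-cc).T)-rad)<.004;cc,rad=circ(x[k][:,:2])
    print(n,"rim",cc.round(4),rad.round(4),x[:,2].mean().round(4),k.sum())
    for a,b in((.122,.136),(.09,.115)):
        m=(P[...,2]>a)&(P[...,2]<b)&(r<.03);v,u=np.where(m)
        print("  ",a,m.sum(),P[m].mean(0).round(4),u.mean().round(1),v.mean().round(1),P[m].max(0).round(4),P[m].min(0).round(4))
print(plane("top",[203.2,199.5],.128))
# tooth ring: unwrap in wrist image at z=.109
d=np.load("w2.npz");st=dict(ee_pos=d["pos"],eef_rot=d["rot"])
# orthorectify at z=.109, 0.2mm/px via ray map inverse by projecting
p=cv2.imread("w2.png");K,A,e=pose("wrist",st)
g=np.arange(-.025,.025,.0001);X,Y=np.meshgrid(g,g)
W=np.stack([X+c[0],-Y+c[1],np.full_like(X,.109)],-1);q=(W-e)@A
th=np.arctan2(np.hypot(q[...,0],q[...,1]),q[...,2]);rr=np.hypot(q[...,0],q[...,1])
u=K[0,2]+K[0,0]*th*q[...,0]/rr;v=K[1,2]+K[0,0]*th*q[...,1]/rr
im=cv2.remap(p,u.astype(np.float32),v.astype(np.float32),cv2.INTER_CUBIC)
cv2.imwrite("pics/ortho.png",im)
```

```text
[0.5899142  0.22466215 0.32945863] [-3.14152387e+00  5.85787202e-04  2.81150665e+00] 0.05533876110982012
wrist rim [0.5616 0.2278] 0.0684 0.1495 2346
   0.122 220 [0.5609 0.2279 0.1278] 271.5 157.6 [0.5705 0.2369 0.1309] [0.5528 0.2181 0.1221]
   0.09 194 [0.5588 0.2287 0.1068] 271.8 153.0 [0.5749 0.2415 0.1148] [0.5483 0.2133 0.0904]
top rim [0.5617 0.2303] 0.0691 0.1498 90<stdin>:14: RuntimeWarning: Mean of empty slice.
  ret = um.true_divide(
  ret = ret.dtype.type(ret / rcount)
Traceback (most recent call last):
ValueError: zero-size array to reduction operation maximum which has no identity
```

Run:
```python
from h import *
P=np.load("Ptop.npy")
for c in ([.575,.22],[.561,.228]):
    r=np.hypot(P[...,0]-c[0],P[...,1]-c[1])
    for a in (.08,.1,.12,.15,.2):
        k=(r<a)&(P[...,2]<.45);i=np.nanargmax(np.where(k,P[...,2],-1));print(c,a,P.reshape(-1,3)[i].round(3))
to([.58,.222,.185],2.8115)
```

```text
[0.575, 0.22] 0.08 [0.585 0.292 0.155]
[0.575, 0.22] 0.1 [0.493 0.203 0.157]
[0.575, 0.22] 0.12 [0.493 0.203 0.157]
[0.575, 0.22] 0.15 [0.493 0.203 0.157]
[0.575, 0.22] 0.2 [0.773 0.246 0.399]
[0.561, 0.228] 0.08 [0.493 0.203 0.157]
[0.561, 0.228] 0.1 [0.493 0.203 0.157]
[0.561, 0.228] 0.12 [0.493 0.203 0.157]
[0.561, 0.228] 0.15 [0.493 0.203 0.157]
[0.561, 0.228] 0.2 [0.753 0.246 0.398]
to [0.58  0.222 0.185] shift [ 0.0052 -0.0085  0.144 ] rot [ 0.03 -0.08  0.35] rows 3.5 0.1
```

Request:
{"name": "carry_out", "arguments": {
  "moves": [
    [0,0.005,-0.008,0.04,0,0,0],
    [0,0.005,-0.008,0.08,0,0,0],
    [0,0.005,-0.008,0.12,0,0,0],
    [0,0.005,-0.008,0.144,0,0,0],
    [0,0.005,-0.008,0.144,0,0,0],
    [0,0.005,-0.008,0.144,0,0,0]
  ]
}}

```text
time: 2.4
ee_pos: [0.5796, 0.2225, 0.1845]
eef_rot: [-3.14, -0.003, 2.819]
force: [0.7, 0.5, 1.0]
opening: 0.0856
grip_force: 0.0
```

```bash
cat > ortho.py <<'E'
from h import *
def ortho(p,st,c,z,half=.025,step=.0001):
    K,A,e=pose("wrist",st);g=np.arange(-half,half,step);X,Y=np.meshgrid(g,g)
    W=np.stack([X+c[0],-Y+c[1],np.full_like(X,z)],-1);q=(W-e)@A
    rr=np.hypot(q[...,0],q[...,1]);th=np.arctan2(rr,q[...,2])
    u=K[0,2]+K[0,0]*th*q[...,0]/rr;v=K[1,2]+K[0,0]*th*q[...,1]/rr
    return cv2.remap(p,u.astype(np.float32),v.astype(np.float32),cv2.INTER_CUBIC)
E
python3 - <<'E'
from ortho import *
bot.snapshot("wrist")
s=bot.get_state();p,d=bot.snapshot("wrist");P=cloud("wrist",d,s);cv2.imwrite("w3.png",p);np.savez("w3.npz",P=P,pos=s["ee_pos"],rot=s["eef_rot"])
print(s["ee_pos"],s["eef_rot"],np.abs(s["qd"]).max())
c=np.array([.561,.228]);r=np.hypot(P[...,0]-c[0],P[...,1]-c[1])
m=(P[...,2]>.145)&(P[...,2]<.155)&(abs(r-.07)<.015);x=P[m];cc,rad=circ(x[:,:2])
for _ in range(4):
    k=abs(np.hypot(*(x[:,:2]-cc).T)-rad)<.004;cc,rad=circ(x[k][:,:2])
print("rim",cc.round(4),rad.round(4),x[:,2].mean().round(4),k.sum())
for a,b in((.1265,.136),(.122,.136),(.102,.114)):
    m=(P[...,2]>a)&(P[...,2]<b)&(r<.02);print("  ",a,m.sum(),P[m].mean(0).round(4),((P[m].max(0)+P[m].min(0))/2).round(4),P[m].max(0).round(4))
cv2.imwrite("pics/o3.png",np.hstack([cv2.resize(ortho(p,s,c,.109),(400,400)),cv2.resize(ortho(p,s,c,.1295),(400,400))]))
E
```

```text
[0.58124713 0.22258933 0.18667668] [3.14021149e+00 6.45090294e-04 2.81829944e+00] 0.04263548466038008
rim [0.5616 0.2279] 0.0682 0.1494 6826
   0.1265 467 [0.5614 0.2278 0.1288] [0.5619 0.2277 0.129 ] [0.5699 0.2358 0.1314]
   0.122 599 [0.5605 0.2281 0.1279] [0.5612 0.2275 0.1267] [0.5699 0.2366 0.1314]
   0.102 426 [0.5575 0.229  0.1084] [0.5618 0.2276 0.1077] [0.5756 0.2417 0.1134]
```

View pics/o3.png

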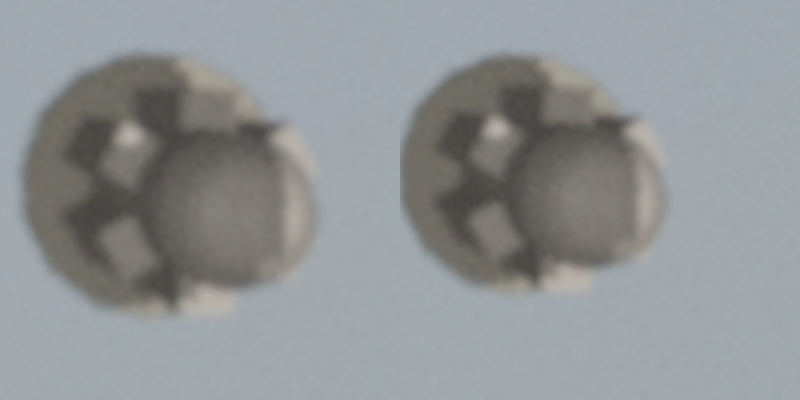

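The left half of the picture (orthorectified at the teeth's height, 0.125 mm/px) shows tooth tops at (208,105), (127,155) and (122,245) about the axis at (204,202). That puts the teeth at 28° mod 60° and the axis at (0.5615, 0.2278). Next I go to the large blade.

Run:
```python
from h import *
print(bot.get_state()["joints"].round(2))
to([.58,.222,.31],2.82)
to([.505,-.333,.26],2.82)
```

```text
[-0.63  0.29  0.27  1.59 -0.08  1.27  0.9 ]
to [0.58  0.222 0.31 ] shift [ 0.0017 -0.0007 -0.1221] rot [ 0.16  0.14 -0.14] rows 2.9 0.0
to [ 0.505 -0.333  0.26 ] shift [-0.1038 -0.5509 -0.0735] rot [ 0.16  0.14 -0.14] rows 13.6 0.0
```

Request:
{"name": "carry_out", "arguments": {
  "moves": [
    [0,0,0,-0.04,0,0,0],
    [0,-0.01,-0.01,-0.075,0,0,0],
    [0,-0.104,-0.551,-0.0735,0,0,0],
    [0,-0.104,-0.551,-0.0735,0,0,0],
    [0,-0.104,-0.551,-0.0735,0,0,0],
    [0,-0.104,-0.551,-0.0735,0,0,0],
    [0,-0.104,-0.551,-0.0735,0,0,0],
    [0,-0.104,-0.551,-0.0735,0,0,0]
  ]
}}

```text
time: 3.17
ee_pos: [0.5502, -0.0406, 0.2631]
eef_rot: [3.139, 0.005, 2.816]
force: [1.1, 0.1, 0.3]
opening: 0.0854
grip_force: 0.0
```

Run:
```python
from h import *
to([.505,-.333,.26],2.82)
```

```text
to [ 0.505 -0.333  0.26 ] shift [-0.0506 -0.2915  0.0025] rot [ 0.18  0.3  -0.21] rows 7.1 0.1
```

Request:
{"name": "carry_out", "arguments": {
  "moves": [
    [0,-0.051,-0.2915,0.0,0,0,0],
    [0,-0.051,-0.2915,0.0,0,0,0],
    [0,-0.051,-0.2915,0.0,0,0,0],
    [0,-0.051,-0.2915,0.0,0,0,0],
    [0,-0.051,-0.2915,0.0,0,0,0],
    [0,-0.051,-0.2915,0.0,0,0,0],
    [0,-0.051,-0.2915,0.0,0,0,0],
    [0,-0.051,-0.2915,0.0,0,0,0]
  ]
}}

```text
time: 3.83
ee_pos: [0.5012, -0.3414, 0.2632]
eef_rot: [-3.135, 0.006, 2.805]
force: [-1.2, -0.2, -0.4]
opening: 0.0855
grip_force: 0.0
```

Run:
```python
from ortho import *
bot.snapshot("wrist");bot.snapshot("wrist")
s=bot.get_state();p,d=bot.snapshot("wrist");P=cloud("wrist",d,s);cv2.imwrite("w4.png",p)
print(s["ee_pos"],s["eef_rot"],np.abs(s["qd"]).max())
c=np.array([.4755,-.323]);r=np.hypot(P[...,0]-c[0],P[...,1]-c[1])
for a,b in((.089,.1),(.06,.07)):
    m=(P[...,2]>a)&(P[...,2]<b)&(r<.035);x=P[m];(cx,cy),wh,ang=cv2.minAreaRect((x[:,:2]*1000).astype(np.float32))
    print(a,m.sum(),x.mean(0).round(4),x[:,2].max(),cx,cy,wh,ang)
cv2.imwrite("pics/o4.png",np.hstack([cv2.resize(ortho(p,s,c,.095,.06,.00024),(400,400)),cv2.resize(p,(400,400))]))
```

```text
[ 0.50406287 -0.33476453  0.26237486] [-3.14039778  0.00429163  2.81067583] 0.062258448204544715
0.089 606 [ 0.4773 -0.326   0.0947] 0.09727783430771975 477.72943115234375 -326.1402587890625 (18.95757484436035, 31.952232360839844) 75.8519287109375
0.06 429 [ 0.4748 -0.3252  0.0669] 0.06990569942308672 475.6593933105469 -325.81646728515625 (37.854679107666016, 34.201011657714844) 74.84454345703125
```

View pics/o4.png

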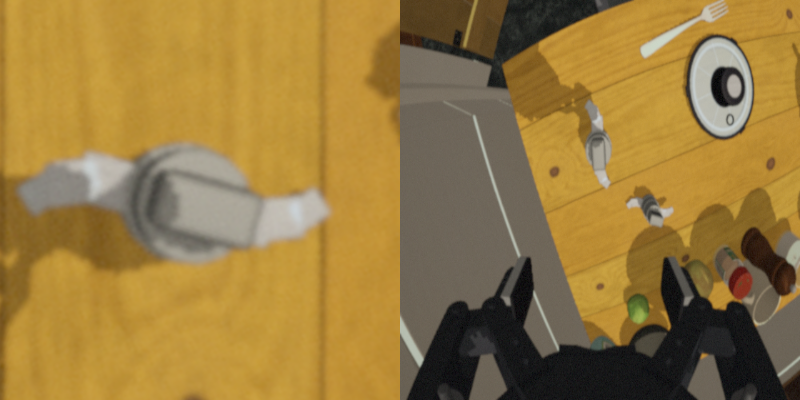

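The ortho view has the blade's hub at (190,200). Its grip's long axis runs to the right and down at -14° and measures 32 x 19 mm, with the top at z 0.095. This is the large blade; the smaller one is at (650,210).

Run:
```python
from h import *
print(bot.grasp_offset,bot.get_state()["joints"].round(2))
to([.477,-.326,.16],2.895)
to([.477,-.326,.071],2.895)
```

```text
0.0187 [-0.01  0.24  0.66  1.55 -0.15  1.4   1.9 ]
to [ 0.477 -0.326  0.16 ] shift [ 0.029  -0.0034  0.1017] rot [ 0.02  0.2  -4.6 ] rows 2.5 0.6
to [ 0.477 -0.326  0.071] shift [ 0.0293 -0.0034  0.1907] rot [ 0.02  0.2  -4.6 ] rows 4.6 0.6
```

Request:
{"name": "carry_out", "arguments": {
  "moves": [
    [0,0.015,-0.003,0.037,0,0.2,-4.6],
    [0,0.029,-0.003,0.075,0,0.2,-4.6],
    [0,0.029,-0.003,0.1,0,0.2,-4.6],
    [0,0.029,-0.003,0.12,0,0.2,-4.6],
    [0,0.029,-0.003,0.13,0,0.2,-4.6],
    [0,0.029,-0.003,0.13,0,0.2,-4.6]
  ]
}}

```text
time: 4.48
ee_pos: [0.4765, -0.3221, 0.1283]
eef_rot: [3.14, -0.006, 2.9]
force: [-0.8, 0.2, -0.0]
opening: 0.0855
grip_force: 0.0
```

Run:
```python
from h import *
bot.snapshot("wrist")
s=bot.get_state();p,d=bot.snapshot("wrist");P=cloud("wrist",d,s)
print(s["ee_pos"],s["eef_rot"],s["force"])
c=np.array([.4775,-.326]);r=np.hypot(P[...,0]-c[0],P[...,1]-c[1])
m=(P[...,2]>.089)&(P[...,2]<.1)&(r<.035);x=P[m];print(m.sum(),cv2.minAreaRect((x[:,:2]*1000).astype(np.float32)),x[:,2].max())
to([.477,-.326,.071],2.895)
```

```text
[ 0.47718094 -0.32330294  0.12991966] [ 3.1406298  -0.00348601  2.89898473] [-0.34691083  0.84199224 -0.16132052]
1496 ((477.4647521972656, -325.94189453125), (18.994915008544922, 31.421201705932617), 74.54656219482422) 0.09698978402294639
to [ 0.477 -0.326  0.071] shift [ 0.0001 -0.0018  0.06  ] rot [ 0.01 -0.09  0.19] rows 1.4 0.0
```

Request:
{"name": "carry_out", "arguments": {
  "moves": [
    [0,0,-0.002,0.03,0,0,1.0],
    [0,0,-0.002,0.05,0,0,1.0],
    [0,0,-0.002,0.0585,0,0,1.0],
    [0,0,-0.002,0.0585,0,0,1.0],
    [120,0,-0.002,0.0585,0,0,1.0],
    [190,0,-0.002,0.0585,0,0,1.0],
    [255,0,-0.002,0.0585,0,0,1.0],
    [255,0,-0.002,0.0585,0,0,1.0]
  ],
  "grip_force": 40
}}

```text
time: 5.25
ee_pos: [0.4762, -0.3274, 0.0724]
eef_rot: [-3.141, -0.001, 2.879]
force: [-0.1, -0.5, 0.2]
opening: 0.0387
grip_force: 0.0
```

Request:
{"name": "carry_out", "arguments": {
  "moves": [
    [255,0,0,0,0,0,0],
    [255,0,0,0,0,0,0],
    [255,0,0,0,0,0,0],
    [255,0,0,0,0,0,0]
  ],
  "grip_force": 40
}}

```text
time: 5.58
ee_pos: [0.4757, -0.327, 0.0716]
eef_rot: [3.141, -0.003, 2.879]
force: [0.7, 0.9, 3.1]
opening: 0.017
grip_force: 46.6
```

Request:
{"name": "carry_out", "arguments": {
  "moves": [
    [255,0,0,-0.02,0,0,0],
    [255,0,0,-0.06,0,0,0],
    [255,0,0,-0.1,0,0,0],
    [255,0,0,-0.14,0,0,0],
    [255,0,0,-0.18,0,0,0],
    [255,0,0,-0.21,0,0,0],
    [255,0,0,-0.21,0,0,0],
    [255,0,0,-0.21,0,0,0]
  ]
}}

```text
time: 6.25
ee_pos: [0.4766, -0.3278, 0.2826]
eef_rot: [-3.141, -0.0, 2.878]
force: [-0.3, 0.8, -2.0]
opening: 0.0172
grip_force: 46.1
```

Run:
```python
from h import *
s=bot.get_state();print(s["ee_pos"],s["force"],s["opening"])
to([.5615,.2278,.28],3.107)
```

```text
[ 0.47657398 -0.32776814  0.28264889] [-0.2842091   0.79466658 -1.9509562 ] 0.017190116776829807
to [0.5615 0.2278 0.28  ] shift [0.0625 0.5585 0.0025] rot [-2.00e-02 -1.00e-02 -1.31e+01] rows 13.5 1.8
```

Request:
{"name": "carry_out", "arguments": {
  "moves": [
    [255,0.0625,0.5585,0,0,0,-13.1],
    [255,0.0625,0.5585,0,0,0,-13.1],
    [255,0.0625,0.5585,0,0,0,-13.1],
    [255,0.0625,0.5585,0,0,0,-13.1],
    [255,0.0625,0.5585,0,0,0,-13.1],
    [255,0.0625,0.5585,0,0,0,-13.1],
    [255,0.0625,0.5585,0,0,0,-13.1],
    [255,0.0625,0.5585,0,0,0,-13.1]
  ]
}}

```text
time: 6.92
ee_pos: [0.525, 0.0044, 0.2789]
eef_rot: [3.141, -0.007, 3.107]
force: [1.5, 0.3, -1.1]
opening: 0.0174
grip_force: 46.0
```

Run:
```python
from h import *
to([.5615,.2278,.28],3.107)
```

```text
to [0.5615 0.2278 0.28  ] shift [-0.0288  0.2245 -0.0012] rot [ 0.03 -0.4   0.02] rows 5.4 0.1
```

Request:
{"name": "carry_out", "arguments": {
  "moves": [
    [255,-0.029,0.2245,0,0,0,0],
    [255,-0.029,0.2245,0,0,0,0],
    [255,-0.029,0.2245,0,0,0,0],
    [255,-0.029,0.2245,0,0,0,0],
    [255,-0.029,0.2245,0,0,0,0],
    [255,-0.029,0.2245,0,0,0,0],
    [255,-0.029,0.2245,0,0,0,0],
    [255,-0.029,0.2245,0,0,0,0]
  ]
}}

```text
time: 7.58
ee_pos: [0.5618, 0.2265, 0.2785]
eef_rot: [-3.14, -0.008, 3.11]
force: [-0.4, -0.3, -1.6]
opening: 0.0171
grip_force: 46.1
```

```bash
cat > hub.py <<'E'
from h import *
def hub():
    bot.snapshot("wrist");s=bot.get_state();p,d=bot.snapshot("wrist")
    print(s["time"],s["ee_pos"].round(4),s["eef_rot"].round(3),"F",s["force"].round(1),"M",s["moment"].round(2),s["opening"].round(4))
    t=s["ee_pos"];A=R.from_euler('xyz',s["eef_rot"])
    for n,dd in (("wrist",d),("top",None),("scene",None)):
        if dd is None: p,dd=bot.snapshot(n)
        P=cloud(n,dd,s if n=="wrist" else None);Q=A.inv().apply((P-t).reshape(-1,3)) # tool coords
        Q=Q[~np.isnan(Q[:,0])]
        m=(Q[:,2]>.013)&(Q[:,2]<.033)&(np.hypot(Q[:,0],Q[:,1])<.027);x=Q[m]
        if len(x)>20:
            cc,rad=circ(x[:,:2]);cc2=None
            # fixed radius 20 mm fit
            from scipy.optimize import least_squares
            cc2=least_squares(lambda c:np.hypot(*(x[:,:2]-c).T)-.02,[0,0],loss='soft_l1',f_scale=.001).x
            print(n,len(x),"tool xy hub",cc.round(4),rad.round(4),"r20",cc2.round(4),"zmean",x[:,2].mean().round(4))
            m=(np.hypot(Q[:,0],Q[:,1])<.03)&(Q[:,2]>0);print("   z max",np.percentile(Q[m][:,2],[50,95,99]).round(4))
E
python3 - <<'E'
from hub import *
hub()
to([.5615,.2278,.28],3.107)
E
```

```text
Traceback (most recent call last):
  File "hub.py", line 4, in hub
    print(s["time"],s["ee_pos"].round(4),s["eef_rot"].round(3),"F",s["force"].round(1),"M",s["moment"].round(2),s["opening"].round(4))
                                                                                                                ^^^^^^^^^^^^^^^^^^
AttributeError: 'float' object has no attribute 'round'
```

```bash
sed -i 's/s\["opening"\].round(4)/round(s["opening"],4)/' hub.py
python3 - <<'E'
from hub import *
hub()
to([.5615,.2278,.28],3.107)
E
```

```text
7.7333 [0.5631 0.2233 0.2805] [-3.141 -0.005  3.104] F [-0.1 -0.4 -0.4] M [ 0.01 -0.02 -0.06] 0.0173
wrist 1188 tool xy hub [-0.0015 -0.0014] 0.0194 r20 [-0.0026 -0.0015] zmean 0.0256
   z max [0.0315 0.2057 0.2065]
scene 135 tool xy hub [-0.0004  0.0012] 0.0184 r20 [-0.0022  0.0024] zmean 0.024
   z max [0.0366 0.1631 0.1734]
to [0.5615 0.2278 0.28  ] shift [0.0019 0.0037 0.0015] rot [ 0.04 -0.18 -0.13] rows 0.1 0.0
```

```bash
cat >> hub.py <<'E'
from scipy.optimize import least_squares
def rel(N=3,rz=.150):
    out=[]
    for _ in range(N):
        s=bot.get_state();p,d=bot.snapshot("wrist");Z=dict(ee_pos=np.zeros(3),eef_rot=np.zeros(3))
        Q=cloud("wrist",d,Z).reshape(-1,3);Q=Q[~np.isnan(Q[:,0])]
        x=Q[(Q[:,2]>.010)&(Q[:,2]<.033)&(np.hypot(Q[:,0],Q[:,1])<.027)]
        hc=least_squares(lambda c:np.hypot(*(x[:,:2]-c).T)-.02,[0,0],loss='soft_l1',f_scale=.001).x
        zr=s["ee_pos"][2]-rz;c=np.array([0.,0])
        y=Q[(abs(Q[:,2]-zr)<.006)&(abs(np.hypot(*Q[:,:2].T)-.068)<.015)];c=least_squares(lambda c:np.hypot(*(y[:,:2]-c).T)-.0685,[0,0],loss='soft_l1',f_scale=.001).x
        out.append(np.r_[hc,c,c-hc,len(y),s["ee_pos"]]);
    out=np.array(out);print(out.round(4));print("rel",out.mean(0)[4:6].round(4));return out
E
python3 - <<'E'
from hub import *
rel(4)
print(bot.get_state()["force"])
E
```

```text
[[-2.600e-03 -1.500e-03  1.900e-03  3.200e-03  4.500e-03  4.700e-03
   2.798e+03  5.632e-01  2.241e-01  2.815e-01]
 [-2.500e-03 -1.500e-03  1.900e-03  2.800e-03  4.500e-03  4.200e-03
   2.776e+03  5.632e-01  2.244e-01  2.816e-01]
 [-2.600e-03 -1.500e-03  1.800e-03  2.500e-03  4.400e-03  3.900e-03
   2.786e+03  5.632e-01  2.247e-01  2.816e-01]
 [-2.600e-03 -1.500e-03  1.800e-03  2.200e-03  4.400e-03  3.600e-03
   2.771e+03  5.632e-01  2.250e-01  2.817e-01]]
rel [0.0045 0.0041]
[ 0.36390038  0.29775165 -0.93886733]
```

Request:
{"name": "carry_out", "arguments": {
  "moves": [
    [255,0.003,0.001,0,0,0,0],
    [255,0.003,0.001,0.01,0,0,0],
    [255,0.003,0.001,0.02,0,0,0],
    [255,0.003,0.001,0.03,0,0,0],
    [255,0.003,0.001,0.03,0,0,0],
    [255,0.003,0.001,0.03,0,0,0],
    [255,0.003,0.001,0.03,0,0,0],
    [255,0.003,0.001,0.03,0,0,0]
  ]
}}

```text
time: 8.75
ee_pos: [0.5603, 0.227, 0.2519]
eef_rot: [3.14, -0.003, 3.107]
force: [0.2, 0.4, -1.2]
opening: 0.0173
grip_force: 46.1
```

Run:
```python
from hub import *
rel(3)
s=bot.get_state();print(s["force"],s["eef_rot"],s["time"])
```

```text
[[-2.600e-03 -1.500e-03 -9.000e-04  4.000e-04  1.600e-03  1.900e-03
   3.475e+03  5.603e-01  2.270e-01  2.519e-01]
 [-2.600e-03 -1.500e-03 -8.000e-04  4.000e-04  1.700e-03  1.900e-03
   3.459e+03  5.603e-01  2.270e-01  2.520e-01]
 [-2.600e-03 -1.500e-03 -9.000e-04  4.000e-04  1.700e-03  1.900e-03
   3.444e+03  5.603e-01  2.270e-01  2.520e-01]]
rel [0.0017 0.0019]
[ 0.39331757 -0.22193174 -1.68442091] [ 3.14017624e+00 -2.47591045e-03  3.10725860e+00] 8.9
```

Request:
{"name": "carry_out", "arguments": {
  "moves": [
    [255,0.0017,0.0019,0.015,0,0,0],
    [255,0.0017,0.0019,0.03,0,0,0],
    [255,0.0017,0.0019,0.042,0,0,0],
    [255,0.0017,0.0019,0.05,0,0,0],
    [255,0.0017,0.0019,0.055,0,0,0],
    [255,0.0017,0.0019,0.06,0,0,0],
    [255,0.0017,0.0019,0.062,0,0,0],
    [255,0.0017,0.0019,0.062,0,0,0]
  ]
}}

```text
time: 9.57
ee_pos: [0.5585, 0.2288, 0.1894]
eef_rot: [3.141, -0.003, 3.107]
force: [-0.4, -0.0, -2.0]
opening: 0.017
grip_force: 46.0
```

Run:
```python
from hub import *
rel(2)
s=bot.get_state();print(s["force"],s["moment"],s["eef_rot"],s["time"])
```

```text
[[-2.600e-03 -1.500e-03 -2.600e-03 -1.300e-03 -1.000e-04  2.000e-04
   5.826e+03  5.585e-01  2.288e-01  1.894e-01]
 [-2.600e-03 -1.500e-03 -2.600e-03 -1.400e-03 -0.000e+00  1.000e-04
   5.768e+03  5.585e-01  2.289e-01  1.898e-01]]
rel [-0.      0.0002]
[ 0.30806344  0.26838777 -0.7638346 ] [-0.03527024 -0.09078899  0.00747287] [ 3.14032357e+00 -2.54855559e-03  3.10710510e+00] 9.6667
```

Aligned with no contact force. I'll keep going down gently.

Request:
{"name": "carry_out", "arguments": {
  "moves": [
    [255,0,0,0.002,0,0,0],
    [255,0,0,0.004,0,0,0],
    [255,0,0,0.006,0,0,0],
    [255,0,0,0.008,0,0,0],
    [255,0,0,0.01,0,0,0],
    [255,0,0,0.012,0,0,0],
    [255,0,0,0.013,0,0,0],
    [255,0,0,0.013,0,0,0]
  ]
}}

```text
time: 10.33
ee_pos: [0.5587, 0.2289, 0.1776]
eef_rot: [3.14, -0.002, 3.107]
force: [0.8, -0.0, 2.7]
opening: 0.017
grip_force: 46.7
```

Request:
{"name": "carry_out", "arguments": {
  "moves": [
    [255,0,0,0.001,0,0,0],
    [255,0,0,0.002,0,0,0],
    [255,0,0,0.002,0,0,0],
    [255,0,0,0.002,0,0,0]
  ]
}}

```text
time: 10.67
ee_pos: [0.5589, 0.2288, 0.1742]
eef_rot: [3.141, -0.002, 3.107]
force: [4.1, 0.6, -1.3]
opening: 0.0171
grip_force: 46.1
```

Request:
{"name": "carry_out", "arguments": {
  "moves": [
    [255,-0.0005,0,0.001,0,0,0],
    [255,-0.0005,0,0.002,0,0,0],
    [255,-0.0005,0,0.003,0,0,0],
    [255,-0.0005,0,0.004,0,0,0],
    [255,-0.0005,0,0.004,0,0,0]
  ]
}}

```text
time: 11.08
ee_pos: [0.5588, 0.2289, 0.1703]
eef_rot: [3.141, -0.003, 3.107]
force: [4.2, -0.8, -1.5]
opening: 0.0171
grip_force: 46.0
```

Request:
{"name": "carry_out", "arguments": {
  "moves": [
    [255,-0.001,0,0.002,0,0,0],
    [255,-0.001,0,0.004,0,0,0],
    [255,-0.001,0,0.006,0,0,0],
    [255,-0.001,0,0.008,0,0,0],
    [255,-0.001,0,0.01,0,0,0],
    [255,-0.001,0,0.012,0,0,0],
    [255,-0.001,0,0.013,0,0,0],
    [255,-0.001,0,0.013,0,0,0]
  ]
}}

```text
time: 11.75
ee_pos: [0.5594, 0.2289, 0.157]
eef_rot: [3.141, -0.004, 3.107]
force: [3.5, 0.1, -2.6]
opening: 0.0168
grip_force: 45.9
```

Request:
{"name": "carry_out", "arguments": {
  "moves": [
    [255,-0.001,0,0.002,0,0,0],
    [255,-0.001,0,0.004,0,0,0],
    [255,-0.001,0,0.005,0,0,0],
    [255,-0.001,0,0.006,0,0,0],
    [255,-0.001,0,0.007,0,0,0],
    [255,-0.001,0,0.007,0,0,0]
  ]
}}

```text
time: 12.25
ee_pos: [0.56, 0.2289, 0.1506]
eef_rot: [3.141, -0.004, 3.107]
force: [-0.7, -0.1, 2.7]
opening: 0.0172
grip_force: 46.3
```

Request:
{"name": "carry_out", "arguments": {
  "moves": [
    [255,0,0,0.001,0,0,0],
    [255,0,0,0.001,0,0,0],
    [255,0,0,0.001,0,0,0]
  ]
}}

```text
time: 12.5
ee_pos: [0.5602, 0.229, 0.1506]
eef_rot: [3.14, -0.004, 3.107]
force: [-2.2, -0.1, 6.3]
opening: 0.0169
grip_force: 46.9
```

Request:
{"name": "carry_out", "arguments": {
  "moves": [
    [200,0,0,0,0,0,0],
    [120,0,0,0,0,0,0],
    [80,0,0,0,0,0,0],
    [80,0,0,0,0,0,0],
    [80,0,0,0,0,0,0]
  ]
}}

```text
time: 12.92
ee_pos: [0.5603, 0.2288, 0.1491]
eef_rot: [3.141, -0.004, 3.107]
force: [-0.7, 0.1, -0.5]
opening: 0.0581
grip_force: 0.0
```

Request:
{"name": "carry_out", "arguments": {
  "moves": [
    [60,0,0,-0.02,0,0,0],
    [30,0,0,-0.06,0,0,0],
    [0,0,0,-0.1,0,0,0],
    [0,0,0,-0.14,0,0,0],
    [0,0,0,-0.14,0,0,0],
    [0,0,0,-0.14,0,0,0]
  ]
}}

```text
time: 13.42
ee_pos: [0.5624, 0.2292, 0.2926]
eef_rot: [3.138, 0.002, 3.107]
force: [0.2, -0.0, -1.1]
opening: 0.0853
grip_force: 0.0
```

Run:
```python
from ortho import *
bot.snapshot("wrist");bot.snapshot("wrist")
s=bot.get_state();p,d=bot.snapshot("wrist");P=cloud("wrist",d,s);print(s["ee_pos"],s["eef_rot"],s["force"])
c=np.array([.5605,.228]);r=np.hypot(P[...,0]-c[0],P[...,1]-c[1])
m=(P[...,2]>.165)&(P[...,2]<.19)&(r<.03);x=P[m];print("grip top",len(x),cv2.minAreaRect((x[:,:2]*1000).astype(np.float32)),np.percentile(x[:,2],[5,50,95]))
m=(abs(P[...,2]-.15)<.006)&(abs(r-.068)<.014);y=P[m];from scipy.optimize import least_squares
print("rim",least_squares(lambda q:np.hypot(*(y[:,:2]-q).T)-.0685,c,loss='soft_l1',f_scale=.001).x,np.median(y[:,2]))
cv2.imwrite("pics/w5.png",p)
to([.466,-.078,.16],2.4)
```

```text
[0.56052994 0.2285802  0.28839945] [ 3.14125255 -0.00462573  3.10729888] [-0.47814822 -0.82694091 -0.41638968]
grip top 848 ((561.1782836914062, 227.79983520507812), (18.84636878967285, 31.766983032226562), 87.99028015136719) [0.16819097 0.17367436 0.1750611 ]
rim [0.5609902  0.22751108] 0.1497637613103973
to [ 0.466 -0.078  0.16 ] shift [ 0.0829 -0.3095  0.1282] rot [-0.15 -0.32 40.53] rows 8.3 5.7
```

View pics/w5.png

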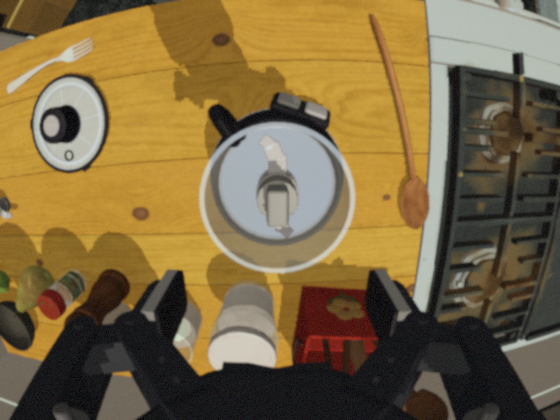

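The picture shows the blade seated on the shaft at (277,200) and nothing disturbed. The grip's top is at z 0.1737 against the expected 0.174, and it is within 0.5 mm of the rim's centre. Now the lid, at (68,122).

Run:
```python
from h import *
to([.467,-.078,.16],3.107)
```

```text
to [ 0.467 -0.078  0.16 ] shift [ 0.0819 -0.3094  0.1282] rot [-0.02 -0.34  0.02] rows 8.3 0.0
```

Request:
{"name": "carry_out", "arguments": {
  "moves": [
    [0,0.01,-0.04,0,0,0,0],
    [0,0.02,-0.08,0,0,0,0],
    [0,0.03,-0.12,0.01,0,0,0],
    [0,0.082,-0.309,0.128,0,0,0],
    [0,0.082,-0.309,0.128,0,0,0],
    [0,0.082,-0.309,0.128,0,0,0],
    [0,0.082,-0.309,0.128,0,0,0],
    [0,0.082,-0.309,0.128,0,0,0]
  ]
}}

```text
time: 14.23
ee_pos: [0.4713, -0.0611, 0.1697]
eef_rot: [3.141, -0.006, 3.108]
force: [1.9, -0.9, 0.6]
opening: 0.0854
grip_force: 0.0
```

Request:
{"name": "carry_out", "arguments": {
  "moves": [
    [0,0.002,-0.006,0,0,0,0],
    [0,0.002,-0.006,0,0,0,0],
    [0,0.002,-0.006,0,0,0,0],
    [0,0.002,-0.006,0,0,0,0]
  ]
}}

```text
time: 14.57
ee_pos: [0.4718, -0.0641, 0.1724]
eef_rot: [3.14, -0.003, 3.11]
force: [0.7, -0.0, 0.2]
opening: 0.0854
grip_force: 0.0
```

```bash
cat > lid.py <<'E'
from h import *
from scipy.optimize import least_squares
def fitc(x,rad,c):return least_squares(lambda q:np.hypot(*(x[:,:2]-q).T)-rad,c,loss='soft_l1',f_scale=.001).x
E
python3 - <<'E'
from lid import *
s=bot.get_state();p,d=bot.snapshot("wrist");P=cloud("wrist",d,s);print(s["ee_pos"],s["eef_rot"],s["time"])
c=np.array([.4665,-.078]);r=np.hypot(P[...,0]-c[0],P[...,1]-c[1])
x=P[(P[...,2]>.043)&(P[...,2]<.056)&(r<.035)];print(len(x),cv2.minEnclosingCircle((x[:,:2]*1000).astype(np.float32)),np.median(x[:,2]),x[:,:2].mean(0))
y=P[(P[...,2]>.003)&(P[...,2]<.02)&(r<.085)];print(cv2.minAreaRect((y[:,:2]*1000).astype(np.float32)))
to([.4665,-.078,.018],3.107)
E
```

```text
[ 0.47178939 -0.06410789  0.17235665] [ 3.14030423 -0.00318374  3.10950404] 14.5667
2782 ((466.8960876464844, -80.15021514892578), 26.019956588745117) 0.049252546238122225 [ 0.46558031 -0.07992026]
((466.6501159667969, -81.31182861328125), (151.32493591308594, 149.54953002929688), 86.53113555908203)
to [ 0.4665 -0.078   0.018 ] shift [ 0.0047 -0.0144  0.1546] rot [ 0.06 -0.16  0.18] rows 3.7 0.0
```

Request:
{"name": "carry_out", "arguments": {
  "moves": [
    [0,0.0047,-0.0155,0.03,0,0,0],
    [0,0.0047,-0.0155,0.06,0,0,0],
    [0,0.0047,-0.0155,0.09,0,0,0],
    [0,0.0047,-0.0155,0.12,0,0,0],
    [0,0.0047,-0.0155,0.14,0,0,0],
    [0,0.0047,-0.0155,0.153,0,0,0],
    [0,0.0047,-0.0155,0.153,0,0,0],
    [0,0.0047,-0.0155,0.153,0,0,0]
  ]
}}

```text
time: 15.28
ee_pos: [0.4658, -0.0798, 0.0192]
eef_rot: [3.141, -0.004, 3.109]
force: [0.1, 0.1, -0.5]
opening: 0.0856
grip_force: 0.0
```

Request:
{"name": "carry_out", "arguments": {
  "moves": [
    [60,0,0,0,0,0,0],
    [120,0,0,0,0,0,0],
    [160,0,0,0,0,0,0],
    [160,0,0,0,0,0,0],
    [160,0,0,0,0,0,0],
    [160,0,0,0,0,0,0]
  ],
  "grip_force": 35
}}

```text
time: 15.78
ee_pos: [0.4668, -0.0806, 0.0208]
eef_rot: [3.14, -0.001, 3.107]
force: [-0.4, 1.6, 4.9]
opening: 0.0507
grip_force: 36.1
```

Request:
{"name": "carry_out", "arguments": {
  "moves": [
    [160,0,0,-0.02,0,0,0],
    [160,0,0,-0.06,0,0,0],
    [160,0,0,-0.1,0,0,0],
    [160,0,0,-0.14,0,0,0],
    [160,0,0,-0.18,0,0,0],
    [160,0,0,-0.22,0,0,0],
    [160,0,0,-0.23,0,0,0],
    [160,0,0,-0.23,0,0,0]
  ]
}}

```text
time: 16.45
ee_pos: [0.4684, -0.0815, 0.2533]
eef_rot: [3.14, 0.005, 3.107]
force: [-0.1, 0.4, -1.7]
opening: 0.0502
grip_force: 37.4
```

Run:
```python
from h import *
s=bot.get_state();print(s["opening"],s["force"],s["ee_pos"])
to([.5607,.228,.25],3.107)
```

```text
0.05023652743725405 [-0.09433897  0.4072926  -1.71017548] [ 0.46835685 -0.08150217  0.25332348]
to [0.5607 0.228  0.25  ] shift [-0.0816  0.3125  0.0043] rot [0.11 0.27 0.  ] rows 7.7 0.0
```

Request:
{"name": "carry_out", "arguments": {
  "moves": [
    [160,-0.01,0.04,0.0,0,0,0],
    [160,-0.0816,0.3125,0.0,0,0,0],
    [160,-0.0816,0.3125,0.0,0,0,0],
    [160,-0.0816,0.3125,0.0,0,0,0],
    [160,-0.0816,0.3125,0.0,0,0,0],
    [160,-0.0816,0.3125,0.0,0,0,0],
    [160,-0.0816,0.3125,0.0,0,0,0],
    [160,-0.0816,0.3125,0.0,0,0,0]
  ]
}}

```text
time: 17.12
ee_pos: [0.5573, 0.232, 0.246]
eef_rot: [3.141, -0.007, 3.11]
force: [-0.4, 0.8, -1.8]
opening: 0.0504
grip_force: 37.4
```

Request:
{"name": "carry_out", "arguments": {
  "moves": [
    [160,0,0.008,0.0,0,0,0],
    [160,0,0.008,0.0,0,0,0],
    [160,0,0.008,0.0,0,0,0],
    [160,0,0.008,0.0,0,0,0],
    [160,0,0.008,0.0,0,0,0]
  ]
}}

```text
time: 17.53
ee_pos: [0.559, 0.2337, 0.249]
eef_rot: [-3.141, -0.004, 3.104]
force: [0.1, -0.5, -0.5]
opening: 0.0502
grip_force: 37.4
```

Run:
```python
from lid import *
s=bot.get_state();p,d=bot.snapshot("wrist");P=cloud("wrist",d,s);print(s["ee_pos"],s["eef_rot"],s["force"],s["opening"])
Q=R.from_euler('xyz',s["eef_rot"]).inv().apply((P-s["ee_pos"]).reshape(-1,3)).reshape(420,560,3)
cv2.imwrite("pics/w6.png",p)
r=np.hypot(Q[...,0],Q[...,1])
y=Q[(abs(Q[...,2]-.01)<.02)&(r<.09)&(r>.035)];n=np.c_[y[:,:2],np.ones(len(y))];print(len(y),"disc plane",np.linalg.lstsq(n,y[:,2],rcond=None)[0],"extent",cv2.minAreaRect((y[:,:2]*1000).astype(np.float32)))
o=y[np.hypot(*y[:,:2].T)>.066];print("disc ctr",fitc(o,.0735,[0,0]),len(o))
w=P[(abs(P[...,2]-.15)<.006)];rr=np.hypot(w[:,0]-.561,w[:,1]-.2278);w=w[abs(rr-.068)<.015];print("rim px",len(w), fitc(w,.0685,[.561,.2278]) if len(w)>50 else 0)
to([.5608,.2277,.25],3.107)
```

```text
[0.55895932 0.23369778 0.24904536] [-3.14146937 -0.0036684   3.10388306] [ 0.11444416 -0.45849168 -0.46974709] 0.0501958401211175
32088 disc plane [-0.00017126  0.00190987  0.00829916] extent ((2.6097116470336914, -1.7435226440429688), (151.24990844726562, 146.59304809570312), 40.32699203491211)
disc ctr [-0.00258323 -0.000876  ] 9635
rim px 83 [0.43215032 0.15269708]
to [0.5608 0.2277 0.25  ] shift [-0.002  -0.0063 -0.0006] rot [ 0.03 -0.19 -0.16] rows 0.2 0.0
```

View pics/w6.png

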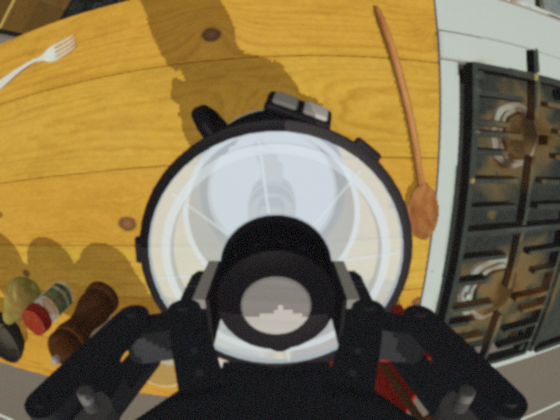

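The picture shows the lid held level over the bowl, with the cap at (277,300). Lower it to just above the rim, recentre, and check the pose.

Request:
{"name": "carry_out", "arguments": {
  "moves": [
    [160,-0.0007,-0.0048,0.01,0,0,0],
    [160,-0.0007,-0.0048,0.025,0,0,0],
    [160,-0.0007,-0.0048,0.04,0,0,0],
    [160,-0.0007,-0.0048,0.055,0,0,0],
    [160,-0.0007,-0.0048,0.068,0,0,0],
    [160,-0.0007,-0.0048,0.068,0,0,0],
    [160,-0.0007,-0.0048,0.068,0,0,0],
    [160,-0.0007,-0.0048,0.068,0,0,0]
  ]
}}

```text
time: 18.25
ee_pos: [0.5596, 0.2314, 0.1821]
eef_rot: [3.14, -0.002, 3.107]
force: [-1.0, -0.4, -1.1]
opening: 0.0503
grip_force: 37.4
```

Run:
```python
from h import *
bot.snapshot("wrist");s=bot.get_state();print(s["force"],s["ee_pos"],s["eef_rot"])
to([.5597,.2289,.162],3.107)
# lid vs rim in the scene/top clouds
for n in ("top","scene"):
    p,d=bot.snapshot(n);P=cloud(n,d);cv2.imwrite(f"{n}7.png",p)
    r=np.hypot(P[...,0]-.5605,P[...,1]-.2285);m=(P[...,2]>.168)&(P[...,2]<.181)&(r<.085)&(r>.03);x=P[m]
    print(n,len(x),cv2.minAreaRect((x[:,:2]*1000).astype(np.float32)),np.median(x[:,2]))
```

```text
[-0.92194411  0.19802289 -1.12234884] [0.55981146 0.23166458 0.18247023] [ 3.13979689e+00 -1.58030634e-03  3.10705514e+00]
to [0.5597 0.2289 0.162 ] shift [-0.     -0.0028  0.0205] rot [ 0.1  -0.09  0.  ] rows 0.5 0.0
top 228 ((583.881103515625, 180.87562561035156), (102.21424865722656, 34.963619232177734), 28.589569091796875) 0.1736619846319748
scene 1054 ((552.5831298828125, 229.82223510742188), (139.4279022216797, 147.88082885742188), 31.54231834411621) 0.17334163109428546
```

Request:
{"name": "carry_out", "arguments": {
  "moves": [
    [160,0,-0.0028,0.0,0,0,0],
    [160,0,-0.0028,0.004,0,0,0],
    [160,0,-0.0028,0.008,0,0,0],
    [160,0,-0.0028,0.011,0,0,0],
    [160,0,-0.0028,0.014,0,0,0],
    [160,0,-0.0028,0.016,0,0,0],
    [160,0,-0.0028,0.018,0,0,0],
    [160,0,-0.0028,0.018,0,0,0]
  ]
}}

```text
time: 19.07
ee_pos: [0.5606, 0.2292, 0.1654]
eef_rot: [3.139, 0.001, 3.107]
force: [1.8, -0.4, 5.7]
opening: 0.0503
grip_force: 37.9
```

Run:
```python
from lid import *
bot.snapshot("wrist");s=bot.get_state();p,d=bot.snapshot("wrist");P=cloud("wrist",d,s);print(s["force"],s["moment"],s["ee_pos"])
Q=R.from_euler('xyz',s["eef_rot"]).inv().apply((P-s["ee_pos"]).reshape(-1,3)).reshape(420,560,3)
r=np.hypot(Q[...,0],Q[...,1]);m=(abs(Q[...,2]-.01)<.02)&(r<.075)&(r>.035)
for Z in (Q,P):
    y=Z[m];a=np.c_[y[:,:2]-(0 if Z is Q else s["ee_pos"][:2]),np.ones(len(y))];print("plane",np.linalg.lstsq(a,y[:,2],rcond=None)[0].round(4))
for n in ("top","scene"):
    p,d=bot.snapshot(n);W=cloud(n,d);cv2.imwrite(f"{n}8.png",p)
    r=np.hypot(W[...,0]-.5605,W[...,1]-.2285);x=W[(W[...,2]>.14)&(W[...,2]<.175)&(r<.075)&(r>.035)];a=np.c_[x[:,:2]-[.5605,.2285],np.ones(len(x))]
    print(n,len(x),np.linalg.lstsq(a,x[:,2],rcond=None)[0].round(4),np.percentile(x[:,2],[10,50,90]).round(4))
```

```text
[2.19067463 0.16461196 4.99897335] [-0.10117464 -0.23738791  0.00792382] [0.56067468 0.22930113 0.1653783 ]
plane [-0.0369  0.0055  0.0082]
plane [-0.0361 -0.0016  0.1571]
top 220 [-0.0482  0.0166  0.1583] [0.1528 0.1564 0.1596]
scene 1024 [0.005  0.0256 0.1556] [0.1485 0.1564 0.1585]
```

Request:
{"name": "carry_out", "arguments": {
  "moves": [
    [160,-0.0005,0,-0.004,0,0,0],
    [160,-0.0015,0,-0.006,0,0,0],
    [160,-0.002,0,-0.006,0,0,0],
    [160,-0.002,0,-0.003,0,0,0],
    [160,-0.002,0,0.0,0,0,0],
    [160,-0.002,0,0.001,0,0,0],
    [160,-0.002,0,0.002,0,0,0],
    [160,-0.002,0,0.002,0,0,0]
  ]
}}

```text
time: 19.93
ee_pos: [0.5621, 0.2297, 0.1629]
eef_rot: [3.139, -0.0, 3.108]
force: [1.3, 1.6, 6.3]
opening: 0.0504
grip_force: 38.2
```

```bash
cat > chk.py <<'E'
from lid import *
bot.snapshot("wrist");s=bot.get_state();p,d=bot.snapshot("wrist");P=cloud("wrist",d,s);print(s["time"],s["force"],s["moment"],s["ee_pos"])
c=np.array([.561,.2285]);r=np.hypot(P[...,0]-c[0],P[...,1]-c[1])
y=P[(abs(P[...,2]-.157)<.014)&(r<.075)&(r>.035)]
for _ in range(4):
    a=np.c_[y[:,:2]-c,np.ones(len(y))];f=np.linalg.lstsq(a,y[:,2],rcond=None)[0];y=y[abs(a@f-y[:,2])<.003]
print("plane",f.round(4),len(y))
cv2.imwrite("wl.png",p);np.save("wl.npy",P)
E
python3 chk.py
```

```text
19.9833 [0.71854805 1.87014066 6.38967403] [ 0.01052675 -0.34471008 -0.01429376] [0.56207187 0.22967887 0.16287417]
plane [-0.0011 -0.0005  0.1546] 31570
```

Flush: it is level within 0.0012 rad with the disc's top at 0.1546. Release and withdraw.

Request:
{"name": "carry_out", "arguments": {
  "moves": [
    [140,0,0,0,0,0,0],
    [100,0,0,0,0,0,0],
    [40,0,0,0,0,0,0],
    [0,0,0,0,0,0,0],
    [0,0,0,0,0,0,0],
    [0,0,0,-0.01,0,0,0],
    [0,0,0,-0.04,0,0,0],
    [0,0,0,-0.08,0,0,0]
  ]
}}

```text
time: 20.7
ee_pos: [0.559, 0.2276, 0.239]
eef_rot: [-3.139, -0.01, 3.107]
force: [1.3, 1.3, -0.2]
opening: 0.0851
grip_force: 0.0
```

Request:
{"name": "carry_out", "arguments": {
  "moves": [
    [0,0,0,-0.04,0,0,0],
    [0,0,0,-0.06,0,0,0],
    [0,0,0,-0.06,0,0,0],
    [0,0,0,-0.06,0,0,0],
    [0,0,0,-0.06,0,0,0]
  ]
}}

```text
time: 21.12
ee_pos: [0.5609, 0.2284, 0.3006]
eef_rot: [3.141, -0.005, 3.107]
force: [-0.8, 0.8, -0.6]
opening: 0.0853
grip_force: 0.0
```

```bash
python3 chk.py
python3 - <<'E'
from lid import *
P=np.load("wl.npy");r=np.hypot(P[...,0]-.561,P[...,1]-.2285)
x=P[(P[...,2]>.183)&(P[...,2]<.2)&(r<.035)];print("cap",cv2.minEnclosingCircle((x[:,:2]*1000).astype(np.float32)),np.median(x[:,2]))
y=P[(abs(P[...,2]-.154)<.005)&(r<.085)];print("disc",cv2.minAreaRect((y[:,:2]*1000).astype(np.float32)))
p=bot.snapshot("scene")[0];cv2.imwrite("pics/f.png",np.hstack([cv2.resize(p,(400,300)),cv2.resize(cv2.imread("wl.png"),(400,300))]))
E
```

```text
21.1667 [-0.52269908  0.10816276 -0.31491967] [ 0.00711454 -0.08441076 -0.05298965] [0.56068555 0.22830368 0.29985068]
plane [ 0.0004 -0.0006  0.1547] 14349
cap ((562.593017578125, 227.83311462402344), 26.153751373291016) 0.19124357804391168
disc ((562.5176391601562, 226.16949462890625), (151.33860778808594, 148.751708984375), 89.94538116455078)
```

View pics/f.png

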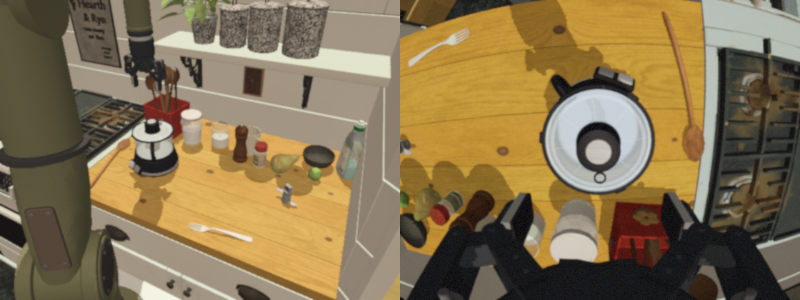

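The scene view (150,140) and wrist view (600,140) show the lid flush and centred on the bowl. It is level, with its cap about 1.6 mm off the rim's axis. The bystanders are where they were and the gripper is clear.

```bash
python3 -c "
from station import bot
print(bot.hand_in())"
```

```text
the job is handed in; nothing more can be done
None
```

The larger chopping blade is fully home on the shaft and let go, the lid lies flush on the bowl rim, nothing else looks moved, and the job was handed in at about 21 s; no verdict came back.

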